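# Sift the chocolate coins onto the brass tray

### The job

The steel sieve holds small chocolate coins and large chocolate balls. Pick it up by its handle, carry it smoothly so that nothing drops on the way, and, holding it level above the rim of the brass tray, shake it side to side until every coin has fallen through into the tray while the balls stay in the sieve. Then put the sieve gently back in the middle of the marble slab, standing on its feet, and let go of it, leaving the two white ramekins where they are.

Things in the scene. Friction and masses are not known exactly. Their poses are not given: they have to be found in the camera images.
- sieve_handle (a point): Middle of the wooden bridge-handle bar of the loose steel sieve, over the sieve's middle, 112 mm above its feet's undersides; z up. The level bar runs along the sieve's x: 162 mm long, 14 mm wide, 26 mm tall, free below and beside (the balls reach 69 mm above the feet's undersides). Sieve: basket 156 (x) by 194 mm (y), walls to 60 mm, about 0.45 kg with its sweets; starts near the slab's middle.
- sieve_floor (a point): Centre of the sieve's open floor, at the floor's top, 20 mm above the feet's undersides; x, y, z as the handle's. The floor is 5 mm thick: two 24 mm wide slats along x, centred at y = +32 and -32 mm, and 10 mm ledges along the side walls, leaving three 40 mm wide slots along x, centred at y = 0, +64 and -64 mm.
- tray: Brass-toned tray, fixed, open-topped: 250 mm (its x) by 300 mm (its y), walls 5 mm thick and 35 mm tall, floor 5 mm thick. Origin at the centre of its underside on the table, z up.
- slab: White marble slab, fixed: 220 mm (its x) by 260 mm (its y), 15 mm thick. Origin at the centre of its underside on the table; its top is 15 mm higher. The sieve stands on it at the start.
- coin0_c (a point): Centre of small chocolate coin 0: flat disc 30 mm across, 10 mm thick, 12 g. Starts flat on a slat of the sieve, within 4 mm of the slat's centre line. It slides only when the sieve is jerked sideways (along its y) at over about 3 to 4 m/s2; gentler motion carries it along. Once its middle passes the slat's edge it drops through.
- coin1_c (a point): Centre of small chocolate coin 1: flat disc 30 mm across, 10 mm thick, 12 g. Starts flat on a slat of the sieve, within 4 mm of the slat's centre line. It slides only when the sieve is jerked sideways (along its y) at over about 3 to 4 m/s2; gentler motion carries it along. Once its middle passes the slat's edge it drops through.
- coin2_c (a point): Centre of small chocolate coin 2: flat disc 30 mm across, 10 mm thick, 12 g. Starts flat on a slat of the sieve, within 4 mm of the slat's centre line. It slides only when the sieve is jerked sideways (along its y) at over about 3 to 4 m/s2; gentler motion carries it along. Once its middle passes the slat's edge it drops through.
- coin3_c (a point): Centre of small chocolate coin 3: flat disc 30 mm across, 10 mm thick, 12 g. Starts flat on a slat of the sieve, within 4 mm of the slat's centre line. It slides only when the sieve is jerked sideways (along its y) at over about 3 to 4 m/s2; gentler motion carries it along. Once its middle passes the slat's edge it drops through.
- ball0_c (a point): Large hollow chocolate ball 0: 56 mm across, 45 g, the point is its centre. It rests in an outer slot of the sieve, too big to fall through, and stays in its dip unless jerked at about 10 m/s2.
- ball1_c (a point): Large hollow chocolate ball 1: 56 mm across, 45 g, the point is its centre. It rests in an outer slot of the sieve, too big to fall through, and stays in its dip unless jerked at about 10 m/s2.
- ramekin0: White ceramic ramekin, loose, empty, 72 mm across, 45 mm tall, between or near the slab and the tray. Origin at the centre of its underside. To be left alone.
- ramekin1: White ceramic ramekin, loose, empty, 72 mm across, 45 mm tall, between or near the slab and the tray. Origin at the centre of its underside. To be left alone.
Things that resemble listed ones, but are neither listed nor needed, are in the scene too. What is shaped like the part that bears sieve_handle but pink is not meant. Leave any green look-alike of the part that bears ball0_c alone.

How it is judged:
By the outcome, as a careful person would: the job done as asked, in the order asked, and still so for the second after the job is handed in, with the robot touching nothing.
It also fails if it takes over 58 s, if anything falls off the work surface, if the arm or the gripper's body presses on something with over 40 N, if the wrist force passes 120 N, or if a joint passes its speed limit or range.

### The arm

A 7-joint arm with a two-finger parallel gripper is mounted at the origin on the work surface. World frame = base frame: x ahead of the robot, y to its left, z up, the work surface at z = 0. Lengths are in mm, angles in rad, forces in N, time in s.
With the tool pointing down it reaches from about 375 to 925 mm from the base axis. Payload 3.1 kg.
Tool frame: the origin (TCP) lies at the very end of the fingers, on their centre line; the grasp point (between the pads) lies 19 mm behind it; z points along the fingers, y is the direction in which the jaws open and shut (so a half turn about z gives the same grasp; the last joint's range is limited). The gripper opens to 85 mm and grips with 20 to 120 N. Pads are 22 mm wide; open, the fingers measure 114 mm over their backs; the gripper's body (76 mm by 85 mm) begins 54 mm behind the grasp point. The pads swing forward as they close: fully open they stand 13 mm farther back than shut.
Start: joints at [1.012, 0.383, 0.044, 1.598, -0.018, 1.161, -0.05], TCP at [289.051, -582.196, 231.269] pointing down, gripper open.
Joint ranges: [-2.61, 2.61], [-0.41, 2.15], [-1.48, 1.57], [0, 2.5], [-1.57, 4.71], [0.05, 1.97], [-2.85, 2.85]. Speed limits (rad/s): [2.79, 2.79, 3.14, 3.14, 3.14, 3.14, 3.14].

### API

Orientations are given as a rotation vector (axis times angle).
In Python, from station import robot gives the robot as it stands.
- The arm moves only by the tool drive_tool, never from a script. Its argument "moves" is a list of rows, each a list of 5 numbers: the gripper command: -1 is shut, 1 is fully open, values between are in proportion, then the shift along the tool's x, y, z in m, then the turn about the tool's z in degrees. In form: [[fingers, x, y, z, spin], ...]. A call has 1 to 20 rows; each row shifts and turns the commanded pose from where the row before left it, along the tool's axes as they then stand; what a row does not reach is not made up. A row lasts 1/10 s, in which the tool goes at most 50 mm and 8.59 degrees, less where a joint would pass 70% of its speed; a pose out of reach is approached as far as the arm can. A call is refused whole if a number of a shift passes 0.05 or a number of a turn 8.59, either way. A call with a gripper value outside its range is refused whole. The fingers move at their own pace and stop on an object; "squeeze" is the grip in N (left out, the last holds). Time passes only in rows, so rows that do not move let the fingers close. It gives the time, the measured TCP pose, the force and the opening at its end, in the units of the state.
- robot.read_state(): the state, without advancing time (a new reading comes with each control period).
- robot.grab_frame(name): name is "side" or "top"; returns a dict with "frame" (400x640x3 uint8, red, green, blue), "depth" (400x640 float32, mm along the optical axis (not along the pixel's ray), 0 where there is no reading), "fx", "fy", "cx", "cy" (pixels), "dist_coeffs" ([k1, k2, p1, p2, k3] as OpenCV has them; the pictures are not rectified), "R" (3x3) and "t" (3): a world point X has camera coordinates R X + t. Camera axes: x right, y down, z forward; pixel columns grow to the right and rows downward; lengths in mm; the calibration is good to about 2 mm. A picture is of the moment at which its call begins.
- robot.close_job(): hands the job in, once; it reports no verdict.
The state is a dict: "t": time; "qpos": joint angles; "qvel": joint speeds; "joint_torque": joint torques, N m; "position": TCP position; "tool_rot": TCP orientation; "ft_force": force on the tool from outside, world axes, zero at the start; "torque": the same for the moment, N m; "grip_width": finger opening in mm.
Only numpy, scipy, OpenCV 4.12 (cv2) and the standard library are available. Lean on these libraries where they do the work, as an engineer would, in place of code of your own. Each camera call takes 0.05 s, during which the arm holds its last target.

## Working session

There is one attempt and no reset: what is moved stays moved. The work goes in short steps, Python scripts to look and compute and a tool call to move; the robot and the scene stay as the last step left them, time stands still between calls to the robot, and variables do not carry over. Pictures are saved under pics/ and viewed, and the job is handed in when it is done.

Besides the shell and the picture viewer there is one more tool, called after "Request:" as name([rows], argument=value, ...), one row to a line, values as JSON. drive_tool: Moves the arm, as the interface text tells. Its arguments: {"type":"object","properties":{"moves":{"type":"array","items":{"type":"array","items":{"type":"number"}}},"squeeze":{"type":"number"}},"required":["moves"]}

```bash
mkdir -p pics
cat > h.py <<'E'
import numpy as np, cv2
from station import robot
def grab(n):
    f=robot.grab_frame(n); np.savez('%s.npz'%n,**{k:np.array(v) for k,v in f.items()}); return f
def save(f,name): cv2.imwrite('pics/'+name,cv2.cvtColor(np.asarray(f['frame']),cv2.COLOR_RGB2BGR))
def px2w(f,u,v,z=None):
    K=np.array([[f['fx'],0,f['cx']],[0,f['fy'],f['cy']],[0,0,1]],float)
    p=cv2.undistortPoints(np.array([[[u,v]]],float),K,np.array(f['dist_coeffs'],float))[0,0]
    d=np.array([p[0],p[1],1.]);R=np.array(f['R']);t=np.array(f['t'])
    if z is None:
        D=float(f['depth'][int(v),int(u)]); return R.T@(d*D-t)
    o=-R.T@t; r=R.T@d; return o+r*(z-o[2])/r[2]
def crop(f,n,u0,v0,u1,v1,s): 
    im=np.asarray(f['frame'])[v0:v1,u0:u1]; cv2.imwrite('pics/'+n,cv2.cvtColor(cv2.resize(im,None,fx=s,fy=s,interpolation=cv2.INTER_CUBIC),cv2.COLOR_RGB2BGR))
E
python3 - <<'E'
from h import *
for n in('top','side'):
    f=grab(n); save(f,n+'0.png'); print(n,f['fx'],-np.array(f['R']).T@np.array(f['t']),np.array(f['R']).round(2).tolist())
print(robot.read_state())
E
```

```text
top 390.8414122363095 [ 287.01214154   77.39610839 1179.50009991] [[-0.03, -1.0, 0.02], [-0.99, 0.02, -0.15], [0.15, -0.02, -0.99]]
side 426.7570720633551 [173.24719552 761.37561159 781.68434591] [[-0.93, -0.37, 0.01], [-0.26, 0.61, -0.75], [0.27, -0.7, -0.66]]
{'t': 0.1, 'qpos': array([ 1.01218185,  0.38379612,  0.04383542,  1.59942725, -0.01792488,
        1.16122257, -0.04990502]), 'qvel': array([-0.00067753, -0.00288577, -0.00061142, -0.00147062, -0.00041042,
       -0.00070992, -0.00133585]), 'joint_torque': array([ 2.90119169e-03, -4.34724247e+01,  1.02953028e+00, -2.50452787e+01,
        1.09066494e-02,  5.40297828e-03,  1.74989691e-05]), 'position': array([ 288.65918561, -581.41708603,  229.98029045]), 'tool_rot': array([-3.05624110e+00, -7.17017723e-01,  1.04577817e-03]), 'ft_force': array([0.01538785, 0.0601144 , 0.18612131]), 'torque': array([-0.04159112,  0.0052181 , -0.00331146]), 'grip_width': 85.77450695536183}
```

View pics/top0.png

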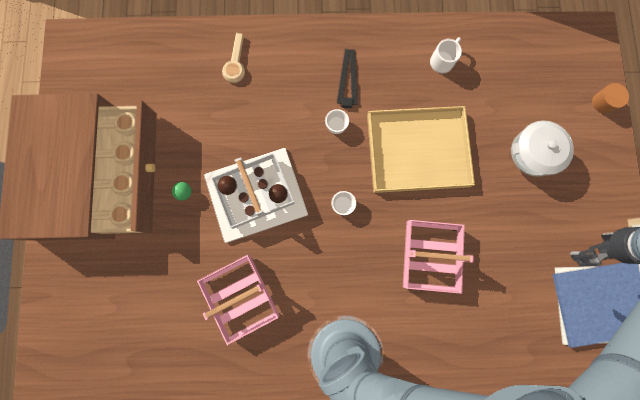

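View pics/side0.png

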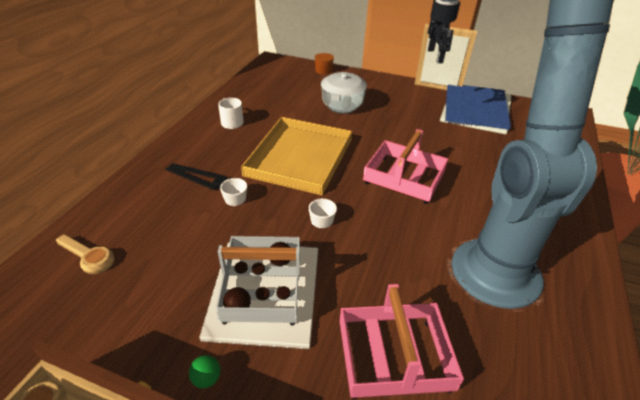

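The steel (grey) sieve is on the white slab at top px (256,195) and side px (258,280). Two pink look-alikes stand at top px (237,300) and (436,257), and a green ball at (182,191). The grey one is meant. I'll confirm that in enlarged crops.

Run:
```python
from h import *
f=dict(np.load('top.npz')); crop(f,'tc.png',195,140,315,250,6)
crop(f,'tt.png',310,90,490,210,4)
f=dict(np.load('side.npz')); crop(f,'sc.png',190,220,340,350,5)
```

```text
(no output)
```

View pics/tc.png

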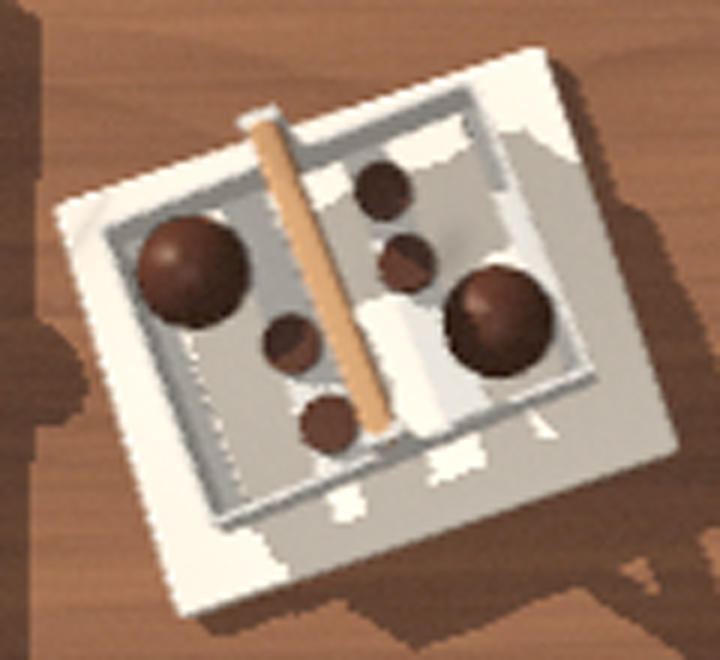

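View pics/tt.png

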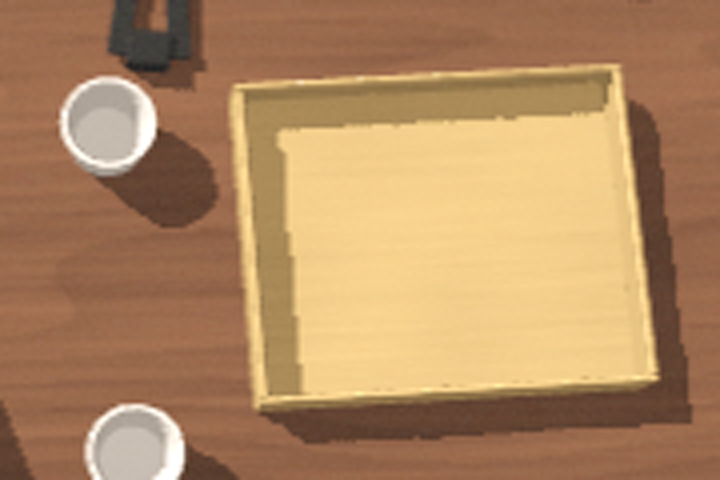

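View pics/sc.png

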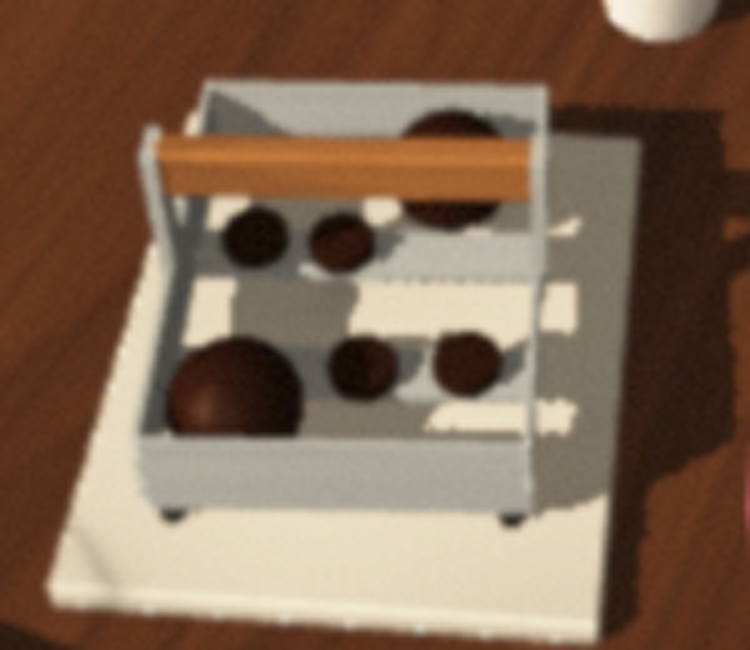

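```bash
python3 - <<'E'
from h import *
f=dict(np.load('top.npz'))
def T(l,s,ou,ov,z,nm):
    P=np.array([px2w(f,ou+u/s-0.4,ov+v/s-0.4,z) for u,v in l]); print(nm,P.round(1)[:,:2].tolist(),'c',P.mean(0).round(1)); return P
h=T([(264,122),(374,430)],6,195,140,140,'bar'); d=h[1]-h[0]; print('len',np.linalg.norm(d),np.degrees(np.arctan2(d[1],d[0])))
s=T([(545,47),(678,452),(182,615),(57,207)],6,195,140,15,'slab')
for i in range(4):
    d=s[(i+1)%4]-s[i]; print(np.linalg.norm(d).round(1),np.degrees(np.arctan2(d[1],d[0])).round(1))
s=T([(233,86),(619,66),(658,380),(256,410)],4,310,90,35,'tray')
for i in range(4):
    d=s[(i+1)%4]-s[i]; print(np.linalg.norm(d).round(1),np.degrees(np.arctan2(d[1],d[0])).round(1))
T([(108,125),],4,310,90,45,'r0');T([(135,450),],4,310,90,45,'r1')
# depth check on bar
for u,v in [(320,280),(300,230),(345,350)]:
    print(px2w(f,195+u/6,140+v/6).round(1))
g=dict(np.load('side.npz'))
h=T.__call__
P=[px2w(g,190+u/5-.4,220+v/5-.4,140) for u,v in [(157,143),(530,147)]]
print('side bar',np.array(P).round(1), (P[0]+P[1])/2)
D=g['depth']; uu,vv=np.meshgrid(range(640),range(400))
E
python3 - <<'E'
import sys; sys.path.insert(0,'.')
from h import *
import cv2
s=robot.read_state(); R=cv2.Rodrigues(s['tool_rot'])[0]; print(R.round(3), s['position'])
E
```

```text
bar [[546.8, 281.8], [405.2, 232.0]] c [476.  256.9 140. ]
len 150.08036696511016 -160.62301292063503
slab [[614.3, 163.3], [404.9, 99.4], [330.0, 344.9], [536.3, 410.3]] c [471.4 254.5  15. ]
218.9 -163.0
256.7 107.0
216.4 17.6
259.0 -72.5
tray [[718.5, -92.1], [729.6, -392.5], [482.4, -402.0], [466.4, -98.4]] c [ 599.2 -246.2   35. ]
300.7 -87.9
247.4 -177.8
304.0 93.0
252.2 1.4
r0 [[685.6, 5.6]] c [685.6   5.6  45. ]
r1 [[437.1, -6.6]] c [437.1  -6.6  45. ]
[471.8 254.6 142.9]
[494.9 263.7 142.4]
[440.6 244.1 138.1]
side bar [[548.9 283.9 140. ]
 [409.4 228.8 140. ]] [479.13918215 256.35826238 140.        ]
[[ 0.896  0.445 -0.001]
 [ 0.445 -0.896  0.002]
 [-0.    -0.002 -1.   ]] [ 288.65918561 -581.41708603  229.98029045]
```

Run:
```python
from h import *
for n,(u0,v0,u1,v1) in {'top':(230,155,262,216),'side':(217,240,300,266)}.items():
    f=dict(np.load(n+'.npz')); im=f['frame'].astype(int)
    P=[]
    for v in range(v0,v1):
        for u in range(u0,u1):
            r,g,b=im[v,u]
            if r>140 and r-b>60 and r-g>30:
                P.append(np.r_[u,v,px2w(f,u,v,140)[:2],px2w(f,u,v)])
    P=np.array(P); 
    c=P[:,2:4]
    if n=='top':
        m=c.mean(0); _,_,V=np.linalg.svd(c-m); q=(c-m)@V[0]; print(n,len(P),m,np.degrees(np.arctan2(V[0,1],V[0,0])),(q.min(),q.max()),np.ptp((c-m)@V[1]), 'mid',m+V[0]*(q.min()+q.max())/2)
    d=P[:,4:7]; d=d[d[:,2]>130]; m=np.median(d,0); _,_,V=np.linalg.svd(d[:,:2]-d[:,:2].mean(0)); print(n,'depth',d.mean(0),d[:,2].max(),np.degrees(np.arctan2(V[0,1],V[0,0])))
```

```text
top 406 [499.46135042 262.47669647] -161.83502534839982 (np.float64(-71.88730260247516), np.float64(100.23961152608017)) 82.02704151202444 mid [485.99169571 258.05722169]
top depth [472.9841278  253.57550387 154.6765209 ] 1179.5000999115596 28.774987853982587
side depth [474.76059094 264.47549437 142.65877911] 781.6843459074508 145.10119357601397
```

Request:
drive_tool([
  [1,0,0,0,0],
  [1,0.04,0,0,0],
  [1,0,0,0,0],
])

```text
t: 0.4
position: [331.9, -560.2, 230.9]
tool_rot: [-3.053, -0.73, -0.009]
ft_force: [1.9, 1.0, 0.3]
grip_width: 85.5
```

Request:
drive_tool([
  [1,0,0,0,0],
])

```text
t: 0.5
position: [327.1, -562.9, 230.9]
tool_rot: [-3.056, -0.724, -0.001]
ft_force: [-1.0, -0.2, -0.4]
grip_width: 85.2
```

Run:
```python
from h import *
f=dict(np.load('top.npz')); im=f['frame'].astype(int)
C=[]
for v in range(163,210):
    us=[u for u in range(230,264) if im[v,u,0]>150 and im[v,u,0]-im[v,u,2]>50 and abs(u-(195+(264+(v-160.3)*6*110/308)/6))<5]
    if us: C.append((np.mean(us),v)); 
W=np.array([px2w(f,u,v,140)[:2] for u,v in C]); 
p=np.polyfit(W[:,0],W[:,1],1); print(len(C),np.degrees(np.arctan(p[0])),np.std(np.polyval(p,W[:,0])-W[:,1]), np.polyval(p,476), W[0],W[-1])
```

```text
47 21.24296111791748 0.7299177953005461 256.94202041837207 [538.23780439 282.41349759] [411.30748785 233.11282876]
```

Request:
drive_tool([
  [1,0,0,0,5.8],
  [1,0.01,-0.016,0,0],
  [1,0.018,-0.03,0,0],
  [1,0.024,-0.0395,0,0],
  [1,0.024,-0.0395,0,0],
  [1,0.024,-0.0395,0,0],
  [1,0.024,-0.0395,0,0],
  [1,0.024,-0.0395,0,0],
  [1,0.024,-0.0395,0,0],
  [1,0.024,-0.0395,0,0],
  [1,0.024,-0.0395,0,0],
  [1,0.024,-0.0395,0,0],
  [1,0.024,-0.0395,0,0],
  [1,0.024,-0.0395,0,0],
  [1,0.024,-0.0395,0,0],
  [1,0.024,-0.0395,0,0],
  [1,0.024,-0.0395,0,0],
  [1,0.024,-0.0395,0,0],
  [1,0.02,-0.035,0,0],
  [1,0.012,-0.02,0,0],
])

```text
t: 2.5
position: [474.1, 235.6, 231.6]
tool_rot: [-3.088, -0.566, -0.002]
ft_force: [0.0, 0.3, 0.0]
grip_width: 85.4
```

Request:
drive_tool([
  [1,0,0,0,0],
  [1,0,0,0,0],
  [1,0,0,0,0],
  [1,0,0,0,0],
])

```text
t: 2.9
position: [474.3, 230.2, 231.1]
tool_rot: [3.09, 0.556, -0.0]
ft_force: [-0.4, 0.3, -0.6]
grip_width: 85.7
```

```bash
cat >> h.py <<'E'
def st():
    s=robot.read_state(); R=cv2.Rodrigues(s['tool_rot'])[0]; print(round(s['t'],2),s['position'].round(1),'yaw',np.degrees(np.arctan2(R[1,0],R[0,0])).round(2),'z',R[:,2].round(4),'grip',s['grip_width'],'F',s['ft_force'].round(1),'q7',s['qpos'].round(2),'qv',abs(s['qvel']).max().round(3)); return s,R
def go(tx,ty,tz=None):
    s,R=st(); d=np.array([tx,ty,tz if tz is not None else s['position'][2]])-s['position']; print('tool shift',(R.T@d).round(1))
E
python3 -c "
from h import *
go(476,256)
f=grab('top'); crop(f,'t1.png',175,110,335,250,5)
f=grab('side'); crop(f,'s1.png',180,170,350,350,4)"
```

```text
2.9 [474.3 230.2 231.1] yaw 20.41 z [-1.0e-04 -1.5e-03 -1.0e+00] grip 85.65645848654125 F [-0.4  0.3 -0.6] q7 [ 0.06  0.21 -0.66  1.86  0.14  1.11 -1.86] qv 0.007
tool shift [ 10.6 -23.6  -0. ]
```

View pics/t1.png

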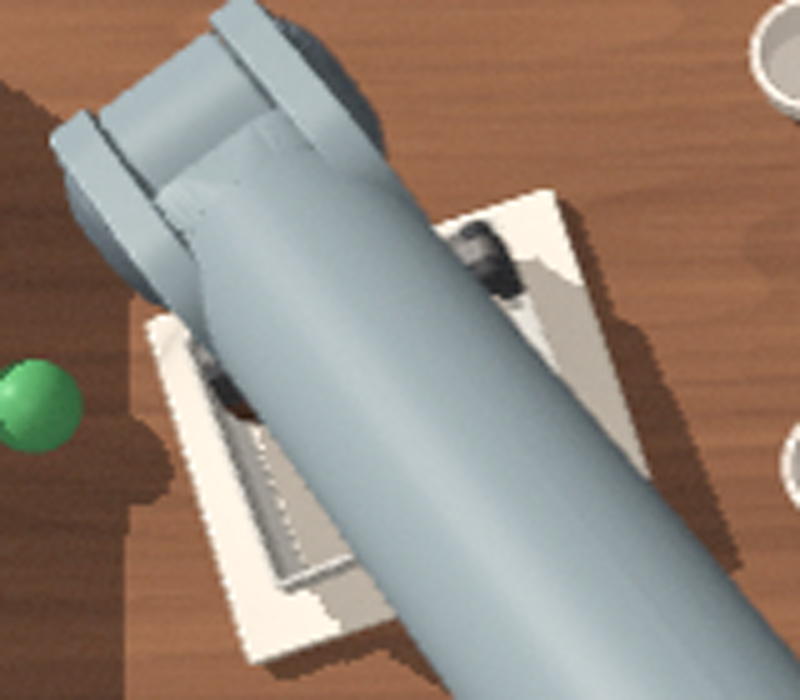

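Request:
drive_tool([
  [1,0.004,-0.008,0,0],
  [1,0.005,-0.012,0,0],
  [1,0.0016,-0.0036,0.01,0],
  [1,0,0,0.025,0],
  [1,0,0,0.02,0],
  [1,0,0,0.006,0],
  [1,0,0,0,0],
  [1,0,0,0,0],
  [1,0,0,0,0],
])

```text
t: 3.9
position: [476.4, 259.1, 171.5]
tool_rot: [-3.09, -0.562, -0.004]
ft_force: [0.1, 0.1, 0.3]
grip_width: 85.5
```

```bash
python3 -c "
from h import *
go(476,256)
f=grab('side'); crop(f,'s2.png',190,160,340,340,4)"
```

```text
3.9 [476.4 259.1 171.5] yaw 20.62 z [ 0.0021  0.0011 -1.    ] grip 85.50494480300846 F [0.1 0.1 0.3] q7 [-0.01  0.31 -0.65  1.89  0.22  1.01 -1.97] qv 0.006
tool shift [-1.4  2.8 -0. ]
```

View pics/s2.png

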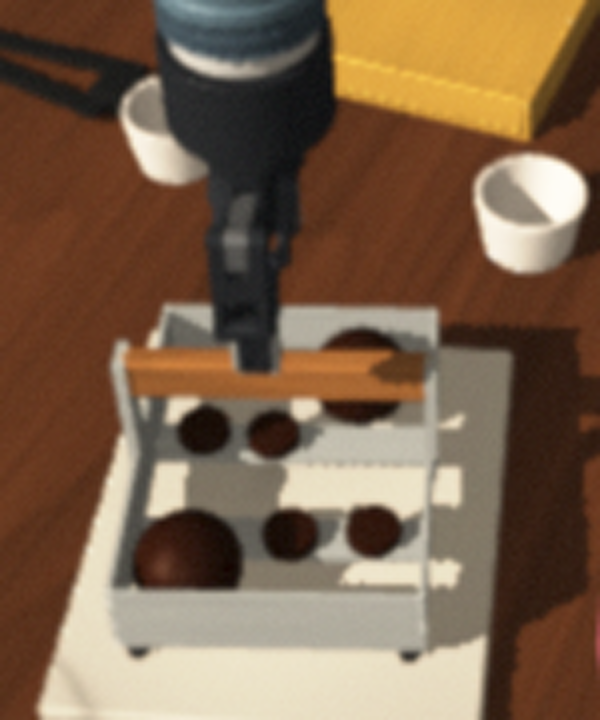

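```bash
cat >> h.py <<'E'
def proj(f,X):
    K=np.array([[f['fx'],0,f['cx']],[0,f['fy'],f['cy']],[0,0,1]],float)
    return cv2.projectPoints(np.array(X,float).reshape(-1,1,3),cv2.Rodrigues(np.array(f['R']))[0],np.array(f['t'],float),K,np.array(f['dist_coeffs'],float))[0].reshape(-1,2)
E
python3 - <<'E'
from h import *
f=dict(np.load('side.npz'))
s=robot.read_state(); p=s['position']; R=cv2.Rodrigues(s['tool_rot'])[0]
for y in (-45,45): print('finger',(proj(f,p+R@np.array([0,y,-13]))-[190,160])*4)
th=np.radians(20.6); ux=np.array([np.cos(th),np.sin(th),0]); uy=np.array([-np.sin(th),np.cos(th),0])
c=np.array([476,256,140.])
for a in (-81,0,81): print('bar',a,((proj(f,c+a*ux)-[190,160])*4).round(0))
for a in (-78,78):
  for b in (-97,97): print('rim',a,b,((proj(f,c-[0,0,65]+a*ux+b*uy)-[190,160])*4).round(0))
E
```

```text
finger [[258.82819066 367.12244055]]
finger [[280.01526485 233.43075226]]
bar -81 [[440. 359.]]
bar 0 [[279. 356.]]
bar 81 [[118. 352.]]
rim -78 -97 [[442. 309.]]
rim -78 97 [[427. 599.]]
rim 78 -97 [[169. 303.]]
rim 78 97 [[105. 592.]]
```

Request:
drive_tool([
  [1,-0.001,0.0025,0.006,0],
  [1,0,0,0.016,0],
  [1,0,0,0.02,0],
  [1,0,0,0.014,0],
  [1,0,0,0.007,0],
  [1,0,0,0.001,0],
  [1,0,0,0,0],
  [1,0,0,0,0],
])

```text
t: 4.75
position: [476.1, 256.2, 107.0]
tool_rot: [-3.09, -0.562, -0.002]
ft_force: [0.5, -0.3, -0.1]
grip_width: 85.4
```

```bash
python3 -c "
from h import *
go(476,256,107)
f=grab('side'); crop(f,'s3.png',190,160,340,340,4)"
```

```text
4.75 [476.1 256.2 107. ] yaw 20.61 z [ 1.4e-03  8.0e-04 -1.0e+00] grip 85.43471263965048 F [ 0.5 -0.3 -0.1] q7 [-0.04  0.4  -0.62  1.94  0.3   0.89 -2.02] qv 0.006
tool shift [-0.2  0.1  0. ]
```

View pics/s3.png

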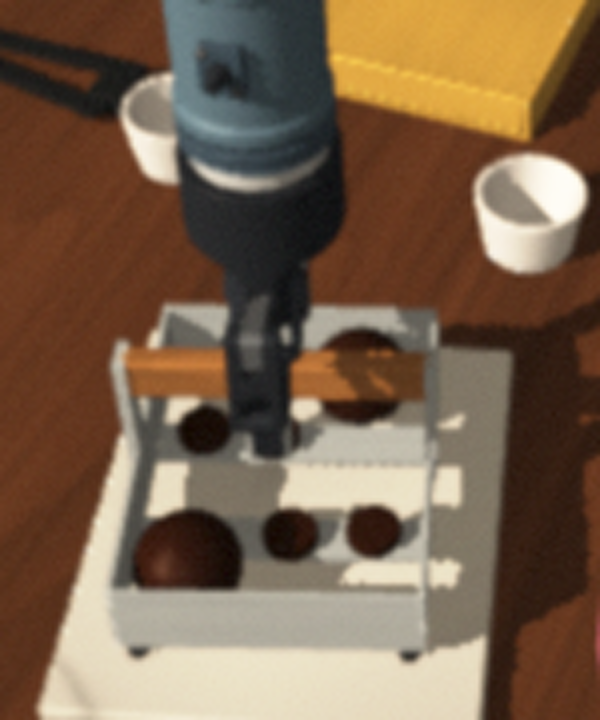

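The fingers straddle the bar, with the near finger at crop (265,400). Now I close gradually.

Request:
drive_tool([
  [0.5,0,0,0,0],
  [0.2,0,0,0,0],
  [0,0,0,0,0],
  [-0.2,0,0,0,0],
  [-0.4,0,0,0,0],
  [-0.5,0,0,0,0],
  [-0.6,0,0,0,0],
  [-0.7,0,0,0,0],
  [-0.8,0,0,0,0],
  [-1,0,0,0,0],
  [-1,0,0,0,0],
  [-1,0,0,0,0],
  [-1,0,0,0,0],
], squeeze=70)

```text
t: 6.1
position: [475.5, 256.0, 106.5]
tool_rot: [-3.09, -0.562, -0.0]
ft_force: [-0.8, 0.1, 2.3]
grip_width: 13.1
```

```bash
python3 -c "
from h import *
go(476,256,107)
f=grab('side'); crop(f,'s4.png',190,160,340,340,4)"
```

```text
6.1 [475.5 256.  106.5] yaw 20.62 z [ 2.e-04  4.e-04 -1.e+00] grip 13.054307719858713 F [-0.8  0.1  2.3] q7 [-0.04  0.4  -0.62  1.94  0.3   0.89 -2.02] qv 0.002
tool shift [ 0.4  0.2 -0.5]
```

View pics/s4.png

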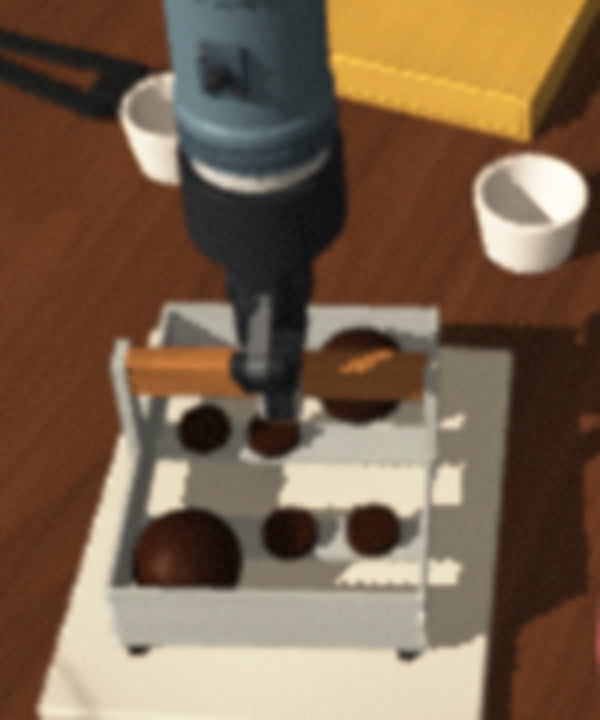

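Request:
drive_tool([
  [-1,0,0,-0.002,0.2],
  [-1,0,0,-0.003,0.5],
  [-1,0,0,-0.004,0.8],
  [-1,0,0,-0.005,1.0],
  [-1,0,0,-0.005,1.1],
  [-1,0,0,-0.005,1.1],
  [-1,0,0,-0.005,1.1],
  [-1,0,0,-0.005,1.1],
  [-1,0,0,-0.005,1.1],
  [-1,0,0,-0.005,1.1],
  [-1,0,0,-0.005,1.1],
  [-1,0,0,-0.005,1.1],
  [-1,0,0,-0.005,1.1],
  [-1,0,0,-0.005,1.1],
  [-1,0,0,-0.005,1.1],
  [-1,0,0,-0.005,1.1],
  [-1,0,0,-0.005,1.0],
  [-1,0,0,-0.003,0.8],
  [-1,0,0,-0.002,0.5],
  [-1,0,0,-0.001,0.4],
])

```text
t: 8.15
position: [475.5, 255.7, 191.5]
tool_rot: [-3.141, -0.059, -0.0]
ft_force: [-0.2, 0.5, -3.6]
grip_width: 12.9
```

```bash
python3 -c "
from h import *
go(599,-246)
f=grab('side'); save(f,'s5.png')"
```

```text
8.15 [475.5 255.7 191.5] yaw 2.17 z [ 1.e-04  1.e-04 -1.e+00] grip 12.946211612403108 F [-0.2  0.5 -3.6] q7 [-0.04  0.27 -0.6   1.88  0.18  1.04 -2.25] qv 0.064
tool shift [104.4 506.   -0. ]
```

View pics/s5.png

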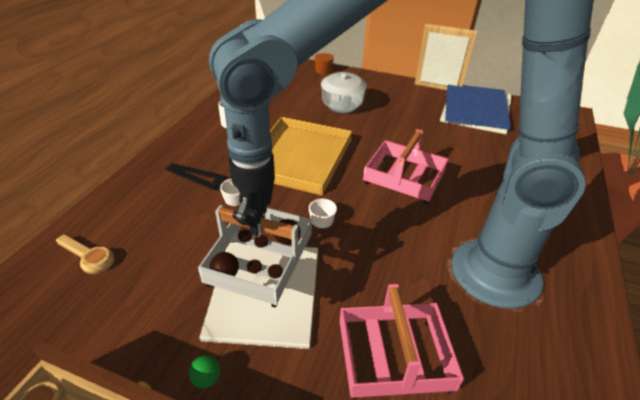

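Request:
drive_tool([
  [-1,0.0002,0.001,0,0],
  [-1,0.0005,0.0025,0,0],
  [-1,0.0008,0.004,0,0],
  [-1,0.0012,0.006,0,0],
  [-1,0.0017,0.008,0,0],
  [-1,0.0021,0.01,0,0],
  [-1,0.0025,0.012,0,0],
  [-1,0.0029,0.014,0,0],
  [-1,0.0033,0.016,0,0],
  [-1,0.0037,0.018,0,0],
  [-1,0.0039,0.019,0,0],
  [-1,0.0039,0.019,0,0],
  [-1,0.0039,0.019,0,0],
  [-1,0.0039,0.019,0,0],
  [-1,0.0039,0.019,0,0],
  [-1,0.0039,0.019,0,0],
  [-1,0.0039,0.019,0,0],
  [-1,0.0039,0.019,0,0],
  [-1,0.0039,0.019,0,0],
  [-1,0.0039,0.019,0,0],
])

```text
t: 10.2
position: [544.1, -25.5, 191.3]
tool_rot: [3.141, 0.059, -0.0]
ft_force: [-0.7, -0.3, -4.5]
grip_width: 13.2
```

Request:
drive_tool([
  [-1,0.0039,0.019,0,0],
  [-1,0.0039,0.019,0,0],
  [-1,0.0039,0.019,0,0],
  [-1,0.0039,0.019,0,0],
  [-1,0.0039,0.019,0,0],
  [-1,0.0039,0.019,0,0],
  [-1,0.0039,0.019,0,0],
  [-1,0.0037,0.018,0,0],
  [-1,0.0033,0.016,0,0],
  [-1,0.0029,0.014,0,0],
  [-1,0.0025,0.012,0,0],
  [-1,0.0021,0.01,0,0],
  [-1,0.0017,0.008,0,0],
  [-1,0.0012,0.006,0,0],
  [-1,0.0008,0.004,0,0],
  [-1,0.0005,0.0025,0,0],
  [-1,0.0002,0.001,0,0],
  [-1,0,0,0,0],
  [-1,0,0,0,0],
])

```text
t: 12.1
position: [599.0, -245.4, 191.3]
tool_rot: [-3.141, -0.061, 0.0]
ft_force: [0.6, -0.1, -3.7]
grip_width: 13.0
```

```bash
python3 -c "
from h import *
go(599,-246)
f=grab('side'); crop(f,'s6.png',220,80,400,215,4)
f=grab('top'); crop(f,'t6.png',350,80,500,210,5)"
```

```text
12.1 [ 599.  -245.4  191.3] yaw 2.24 z [-1.e-04  4.e-04 -1.e+00] grip 13.032322873341286 F [ 0.6 -0.1 -3.7] q7 [ 0.57  0.44 -0.32  1.63  0.15  1.1  -1.32] qv 0.003
tool shift [-0.   0.6 -0. ]
```

View pics/s6.png

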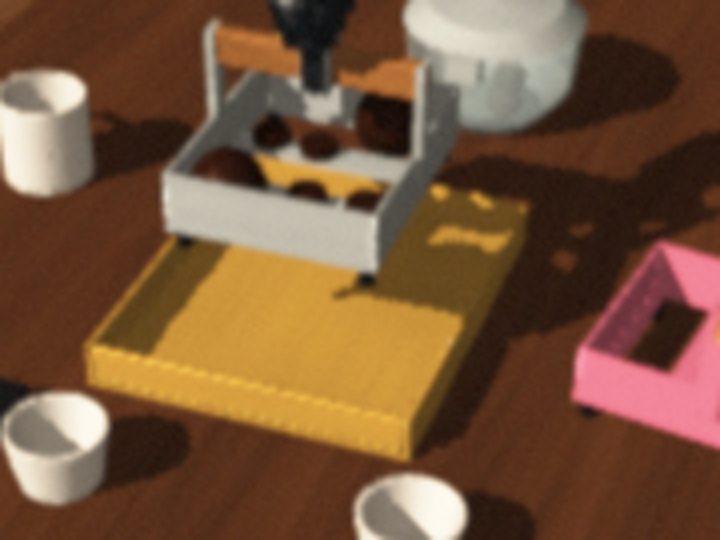

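View pics/t6.png

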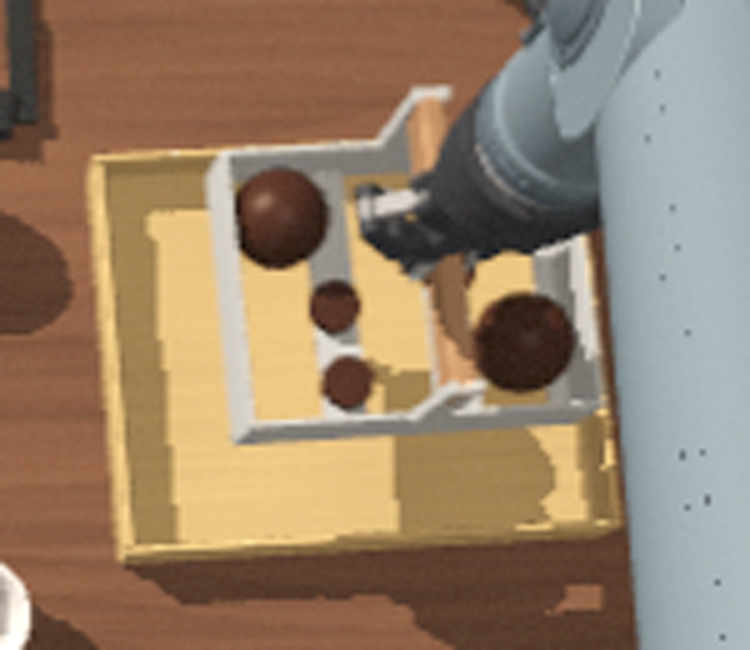

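Request:
drive_tool([
  [-1,0,0,0.002,0],
  [-1,0,0,0.004,0],
  [-1,0,0,0.005,0],
  [-1,0,0,0.006,0],
  [-1,0,0,0.007,0],
  [-1,0,0,0.006,0],
  [-1,0,0,0.005,0],
  [-1,0,0,0.004,0],
  [-1,0,0,0.002,0],
  [-1,0,0,0.001,0],
  [-1,0,0,0,0],
])

```text
t: 13.3
position: [599.1, -246.0, 149.3]
tool_rot: [3.141, 0.06, 0.0]
ft_force: [-0.2, 0.6, -4.5]
grip_width: 12.8
```

Request:
drive_tool([
  [-1,0,0.018,0,0],
  [-1,0,-0.018,0,0],
  [-1,0,-0.018,0,0],
  [-1,0,0.018,0,0],
  [-1,0,0.018,0,0],
  [-1,0,-0.018,0,0],
  [-1,0,-0.018,0,0],
  [-1,0,0.018,0,0],
  [-1,0,0,0,0],
  [-1,0,0,0,0],
  [-1,0,0,0,0],
])

```text
t: 14.4
position: [599.0, -245.3, 149.3]
tool_rot: [-3.14, -0.061, 0.0]
ft_force: [0.3, -0.4, -3.7]
grip_width: 12.8
```

```bash
cat > look.py <<'E'
from h import *
import sys
k=sys.argv[1]; st()
f=grab('side'); crop(f,'s%s.png'%k,230,85,370,200,5)
f=grab('top'); crop(f,'t%s.png'%k,350,80,500,210,5)
E
python3 look.py 7
```

```text
14.4 [ 599.  -245.3  149.3] yaw 2.21 z [-2.e-04  7.e-04 -1.e+00] grip 12.835263287283922 F [ 0.3 -0.4 -3.7] q7 [ 0.56  0.48 -0.31  1.66  0.16  1.03 -1.33] qv 0.007
```

View pics/s7.png

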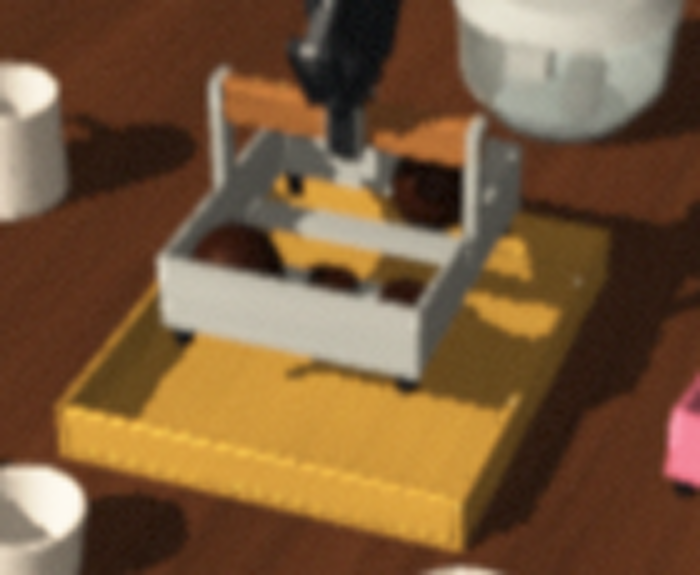

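View pics/t7.png

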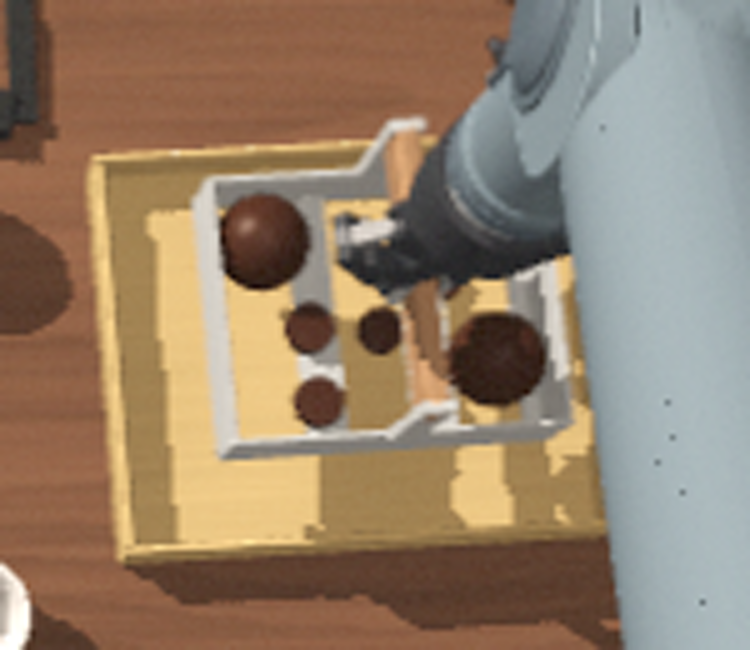

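Request:
drive_tool([
  [-1,0,0.018,0,0],
  [-1,0,-0.018,0,0],
  [-1,0,-0.018,0,0],
  [-1,0,0.018,0,0],
  [-1,0,0.018,0,0],
  [-1,0,-0.018,0,0],
  [-1,0,-0.018,0,0],
  [-1,0,0.018,0,0],
  [-1,0,0,0,0],
  [-1,0,0,0,0],
  [-1,0,0,0,0],
])

```text
t: 15.6
position: [598.9, -245.3, 149.2]
tool_rot: [-3.14, -0.061, 0.0]
ft_force: [0.0, 0.7, -2.7]
grip_width: 13.0
```

```bash
python3 look.py 8
```

```text
15.6 [ 598.9 -245.3  149.2] yaw 2.21 z [-2.e-04  8.e-04 -1.e+00] grip 12.974597997406727 F [ 0.   0.7 -2.7] q7 [ 0.56  0.48 -0.31  1.66  0.16  1.03 -1.33] qv 0.005
```

View pics/t8.png

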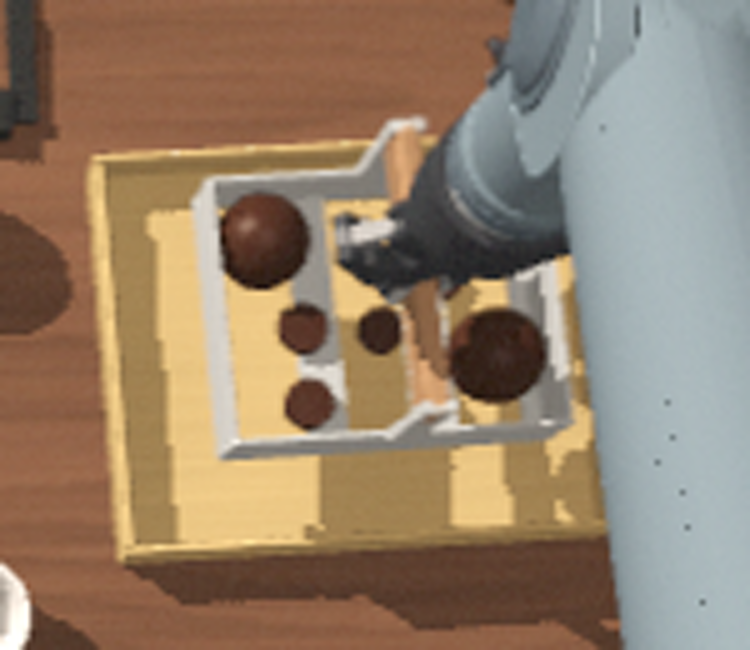

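View pics/s8.png

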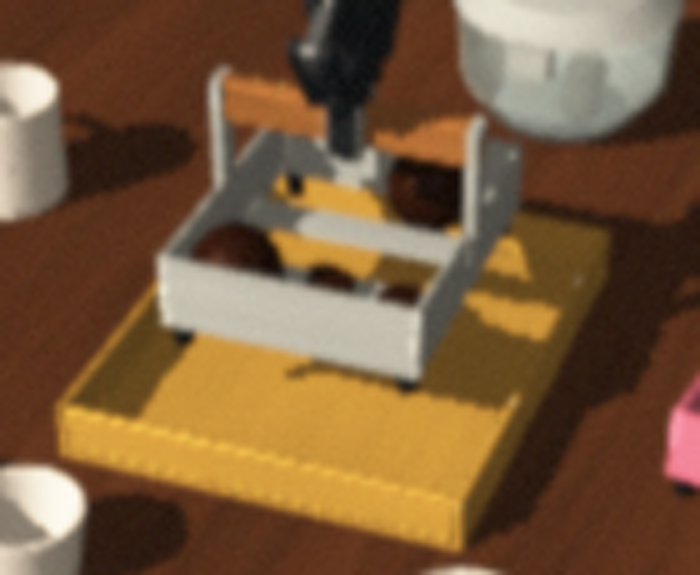

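Two coins have dropped. The other two, at top crop (303,328) and (310,403), have drifted outward. Balls are steady, so I repeat with more cycles and slightly more amplitude.

Request:
drive_tool([
  [-1,0,0.02,0,0],
  [-1,0,-0.02,0,0],
  [-1,0,-0.02,0,0],
  [-1,0,0.02,0,0],
  [-1,0,0.02,0,0],
  [-1,0,-0.02,0,0],
  [-1,0,-0.02,0,0],
  [-1,0,0.02,0,0],
  [-1,0,0.02,0,0],
  [-1,0,-0.02,0,0],
  [-1,0,-0.02,0,0],
  [-1,0,0.02,0,0],
  [-1,0,0,0,0],
  [-1,0,0,0,0],
  [-1,0,0,0,0],
])

```text
t: 17.2
position: [598.5, -247.4, 149.2]
tool_rot: [3.141, 0.056, -0.001]
ft_force: [-0.7, -0.4, -4.5]
grip_width: 13.0
```

```bash
python3 look.py 9
```

```text
17.2 [ 598.5 -247.4  149.2] yaw 2.04 z [-4.e-04 -2.e-04 -1.e+00] grip 13.019805058869718 F [-0.7 -0.4 -4.5] q7 [ 0.56  0.48 -0.3   1.66  0.16  1.03 -1.33] qv 0.02
```

View pics/t9.png

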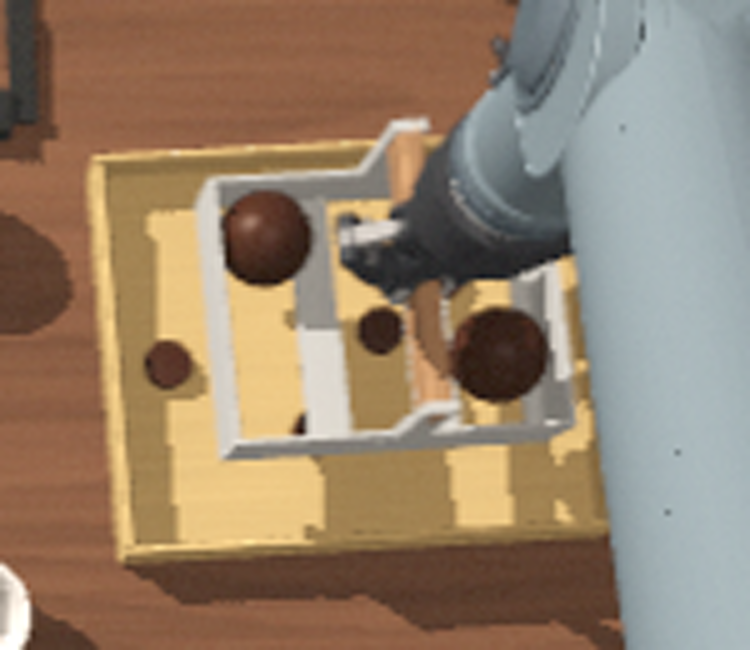

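View pics/s9.png

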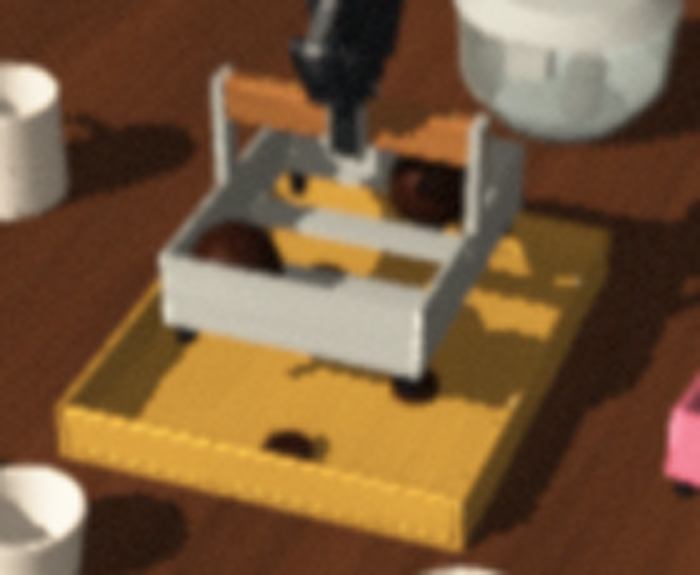

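Request:
drive_tool([
  [-1,0,0,-0.002,0],
  [-1,0,0,-0.004,0],
  [-1,0,0,-0.005,0],
  [-1,0,0,-0.006,0],
  [-1,0,0,-0.007,0],
  [-1,0,0,-0.006,0],
  [-1,0,0,-0.005,0],
  [-1,0,0,-0.004,0],
  [-1,0,0,-0.002,0],
  [-1,0,0,-0.001,0],
  [-1,0,0,0,0],
])

```text
t: 18.4
position: [598.9, -246.0, 191.2]
tool_rot: [-3.141, -0.06, 0.0]
ft_force: [-0.7, -1.1, -3.5]
grip_width: 13.2
```

```bash
python3 look.py 10; python3 -c "
from h import *
go(471.4,254.5)"
```

```text
18.4 [ 598.9 -246.   191.2] yaw 2.2 z [-1.e-04  1.e-04 -1.e+00] grip 13.218269012350449 F [-0.7 -1.1 -3.5] q7 [ 0.57  0.44 -0.31  1.63  0.15  1.1  -1.32] qv 0.004
18.5 [ 598.8 -245.9  190.9] yaw 2.2 z [-7.e-04  3.e-04 -1.e+00] grip 12.98426646239196 F [ 0.1 -0.7 -2.9] q7 [ 0.57  0.44 -0.31  1.63  0.15  1.1  -1.32] qv 0.004
tool shift [-1.080e+02 -5.049e+02  2.000e-01]
```

View pics/t10.png

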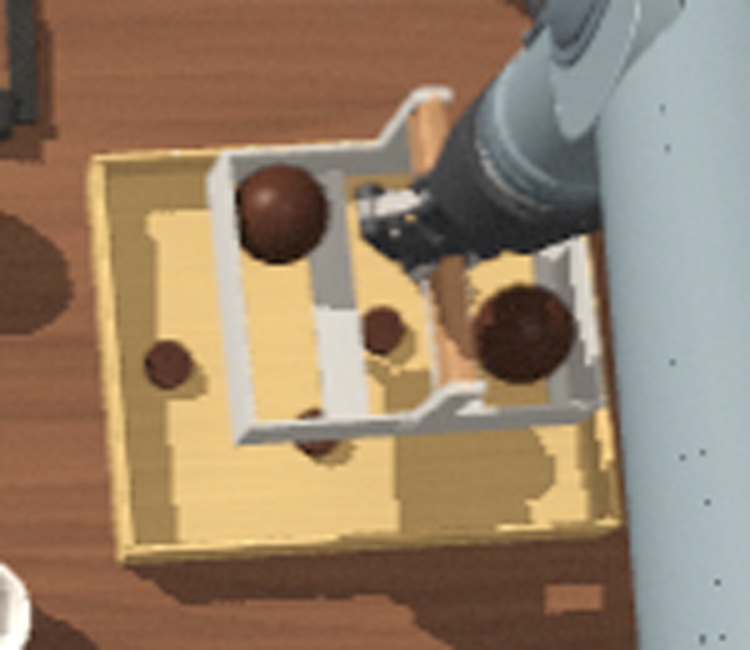

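View pics/s10.png

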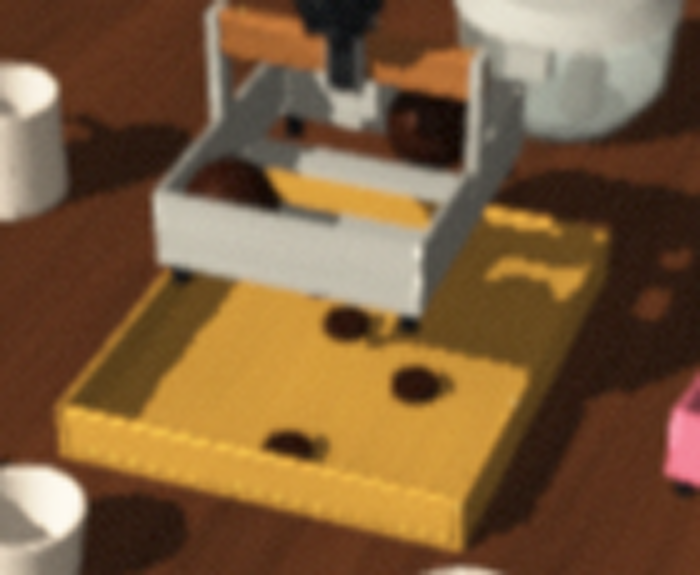

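Request:
drive_tool([
  [-1,-0.0002,-0.001,0,0],
  [-1,-0.0005,-0.0025,0,0],
  [-1,-0.0009,-0.004,0,0],
  [-1,-0.0013,-0.006,0,0],
  [-1,-0.0017,-0.008,0,0],
  [-1,-0.0021,-0.01,0,0],
  [-1,-0.0026,-0.012,0,0],
  [-1,-0.003,-0.014,0,0],
  [-1,-0.0034,-0.016,0,0],
  [-1,-0.0034,-0.016,0,0],
  [-1,-0.0034,-0.016,0,0],
  [-1,-0.0034,-0.016,0,0],
  [-1,-0.003,-0.014,0,0],
  [-1,-0.0026,-0.012,0,0],
  [-1,-0.0021,-0.01,0,0],
  [-1,-0.0017,-0.008,0,0],
  [-1,-0.0013,-0.006,0,0],
  [-1,-0.0009,-0.004,0,0],
  [-1,-0.0005,-0.0025,0,0],
  [-1,-0.0002,-0.001,0,0],
])

```text
t: 20.5
position: [554.0, -68.7, 191.3]
tool_rot: [3.141, 0.06, 0.0]
ft_force: [0.1, 0.4, -3.6]
grip_width: 13.2
```

Run:
```python
from h import *
f=grab('side'); crop(f,'s11.png',200,80,380,230,4)
f=grab('top'); crop(f,'t11.png',320,80,500,210,4)
go(471.4,254.5)
```

```text
20.6 [554.  -68.9 191.3] yaw 2.18 z [ 1.e-04 -1.e-04 -1.e+00] grip 12.963080775824496 F [-0.9 -0.4 -3.9] q7 [ 0.4   0.28 -0.4   1.84  0.13  1.04 -1.59] qv 0.004
tool shift [ -70.3 -326.3   -0. ]
```

View pics/t11.png

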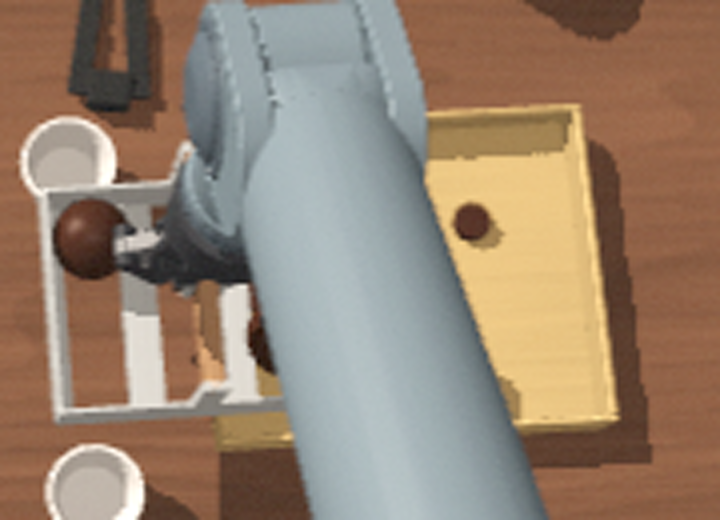

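View pics/s11.png

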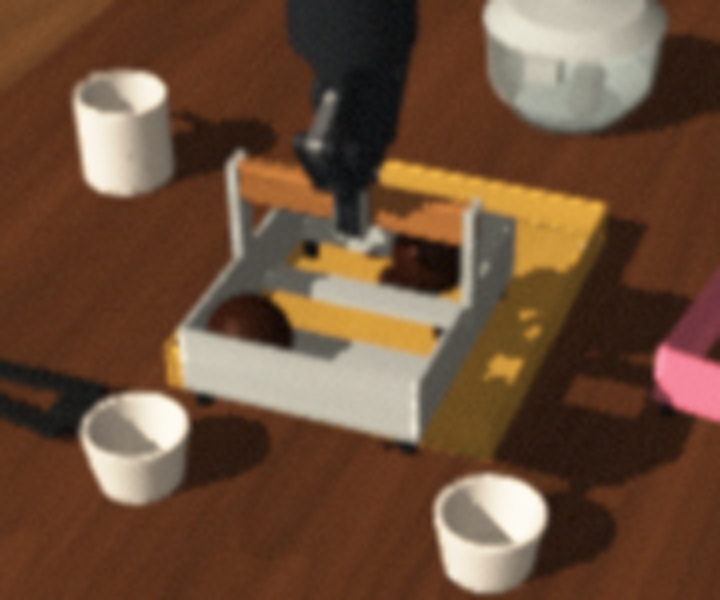

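Request:
drive_tool([
  [-1,-0.0002,-0.001,0,0],
  [-1,-0.0005,-0.0025,0,0],
  [-1,-0.0009,-0.004,0,0],
  [-1,-0.0013,-0.006,0,0],
  [-1,-0.0017,-0.008,0,0],
  [-1,-0.0022,-0.01,0,0],
  [-1,-0.0026,-0.012,0,0],
  [-1,-0.003,-0.014,0,0],
  [-1,-0.0034,-0.016,0,0],
  [-1,-0.0039,-0.018,0,0],
  [-1,-0.0039,-0.0179,0,0],
  [-1,-0.0039,-0.0179,0,0],
  [-1,-0.0039,-0.0179,0,0],
  [-1,-0.0039,-0.0179,0,0],
  [-1,-0.0038,-0.0179,0,0],
  [-1,-0.0038,-0.0179,0,0],
  [-1,-0.0038,-0.0179,0,0],
  [-1,-0.0039,-0.018,0,0],
  [-1,-0.0039,-0.018,0,0],
  [-1,-0.0034,-0.016,0,0],
])

```text
t: 22.6
position: [484.6, 200.1, 191.5]
tool_rot: [-3.14, -0.063, -0.0]
ft_force: [0.4, 0.1, -2.4]
grip_width: 13.0
```

Request:
drive_tool([
  [-1,-0.003,-0.014,0,0],
  [-1,-0.0026,-0.012,0,0],
  [-1,-0.0022,-0.01,0,0],
  [-1,-0.0017,-0.008,0,0],
  [-1,-0.0013,-0.006,0,0],
  [-1,-0.0009,-0.004,0,0],
  [-1,-0.0005,-0.0025,0,0],
  [-1,-0.0002,-0.001,0,0],
  [-1,0,0,0,0],
  [-1,0,0,0,0],
])

```text
t: 23.6
position: [471.4, 254.3, 191.2]
tool_rot: [3.141, 0.059, -0.0]
ft_force: [-0.6, -0.1, -3.9]
grip_width: 12.8
```

Request:
drive_tool([
  [-1,0,0,0.001,-0.2],
  [-1,0,0,0.002,-0.5],
  [-1,0,0,0.003,-0.8],
  [-1,0,0,0.004,-1.0],
  [-1,0,0,0.005,-1.2],
  [-1,0,0,0.005,-1.2],
  [-1,0,0,0.005,-1.2],
  [-1,0,0,0.005,-1.2],
  [-1,0,0,0.005,-1.2],
  [-1,0,0,0.005,-1.2],
  [-1,0,0,0.005,-1.2],
  [-1,0,0,0.005,-1.2],
  [-1,0,0,0.004,-1.0],
  [-1,0,0,0.003,-0.8],
  [-1,0,0,0.002,-0.5],
  [-1,0,0,0.001,-0.2],
  [-1,0,0,0,0],
  [-1,0,0,0,0],
])

```text
t: 25.4
position: [471.3, 254.9, 131.5]
tool_rot: [-3.108, -0.459, -0.001]
ft_force: [0.6, -0.1, -2.9]
grip_width: 13.3
```

Run:
```python
from h import *
f=grab('side'); crop(f,'s12.png',190,160,340,360,3)
f=grab('top'); crop(f,'t12.png',175,110,335,250,5)
go(471.4,254.5,107)
```

```text
25.5 [471.3 254.9 131.5] yaw 16.8 z [ 5.e-04  2.e-04 -1.e+00] grip 12.97797423594457 F [-0.4 -0.2 -2.8] q7 [-0.03  0.35 -0.62  1.93  0.26  0.93 -2.06] qv 0.007
tool shift [-0.1  0.4 24.5]
```

View pics/s12.png

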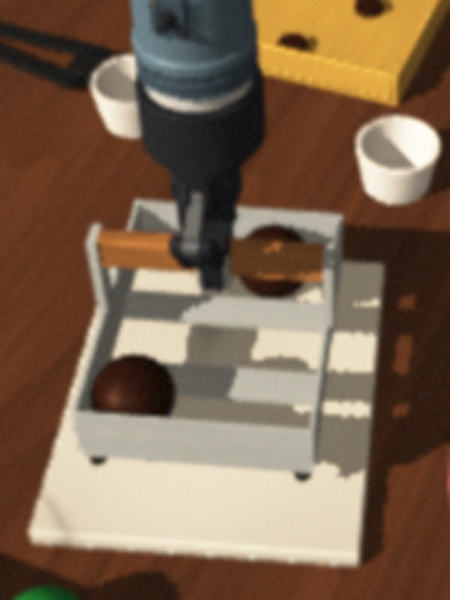

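View pics/t12.png

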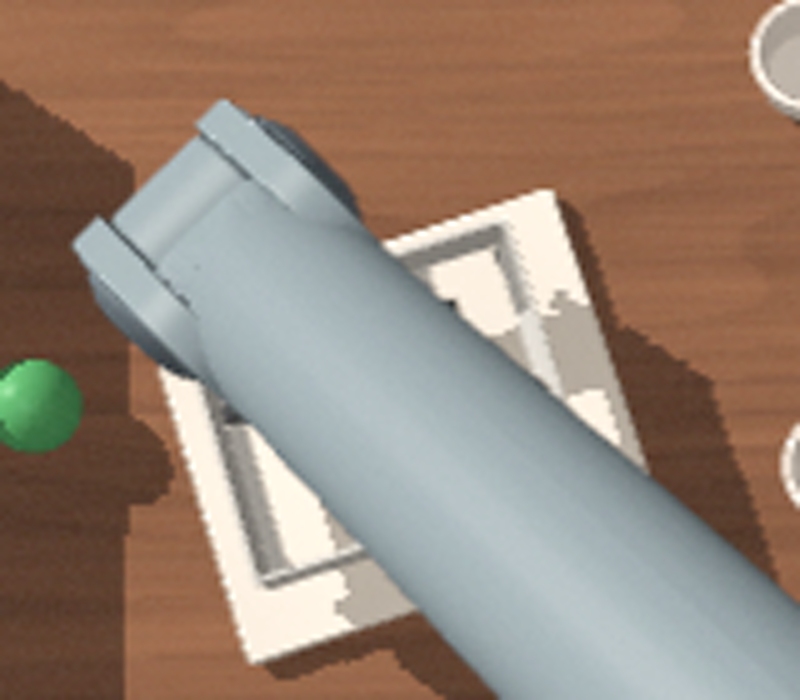

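Request:
drive_tool([
  [-1,0,0,0.002,0],
  [-1,0,0,0.004,0],
  [-1,0,0,0.004,0],
  [-1,0,0,0.004,0],
  [-1,0,0,0.003,0],
  [-1,0,0,0.002,0],
  [-1,0,0,0.001,0],
  [-1,0,0,0.001,0],
  [-1,0,0,0.001,0],
  [-1,0,0,0.001,0],
  [-1,0,0,0.0005,0],
  [-1,0,0,0.0005,0],
  [-1,0,0,0,0],
  [-1,0,0,0,0],
])

```text
t: 26.9
position: [471.2, 254.8, 107.3]
tool_rot: [-3.108, -0.459, -0.0]
ft_force: [-0.1, -0.1, -3.9]
grip_width: 13.0
```

Request:
drive_tool([
  [-1,0,0,0.0005,0],
  [-1,0,0,0.0005,0],
  [-1,0,0,0,0],
  [-1,0,0,0,0],
])

```text
t: 27.3
position: [471.2, 254.8, 106.5]
tool_rot: [3.108, 0.459, 0.0]
ft_force: [0.4, -0.8, -1.4]
grip_width: 13.1
```

Request:
drive_tool([
  [-1,0,0,0.0005,0],
  [-1,0,0,0,0],
  [-1,0,0,0,0],
])

```text
t: 27.6
position: [471.2, 254.8, 106.5]
tool_rot: [3.107, 0.459, 0.0]
ft_force: [-2.6, -2.2, 4.9]
grip_width: 13.0
```

Request:
drive_tool([
  [-0.6,0,0,0,0],
  [-0.5,0,0,0,0],
  [-0.4,0,0,0,0],
  [-0.2,0,0,0,0],
  [0,0,0,0,0],
  [0.2,0,0,0,0],
  [0.3,0,0,0,0],
  [0.3,0,0,0,0],
  [0.3,0,0,0,0],
], squeeze=20)

```text
t: 28.5
position: [471.1, 254.8, 105.8]
tool_rot: [-3.108, -0.459, -0.0]
ft_force: [0.3, 0.6, 0.2]
grip_width: 55.8
```

Run:
```python
from h import *
st()
f=grab('side'); crop(f,'s13.png',190,160,340,360,3)
```

```text
28.5 [471.1 254.8 105.8] yaw 16.8 z [ 0.  0. -1.] grip 55.839856138023016 F [0.3 0.6 0.2] q7 [-0.05  0.39 -0.61  1.95  0.29  0.88 -2.08] qv 0.003
```

View pics/s13.png

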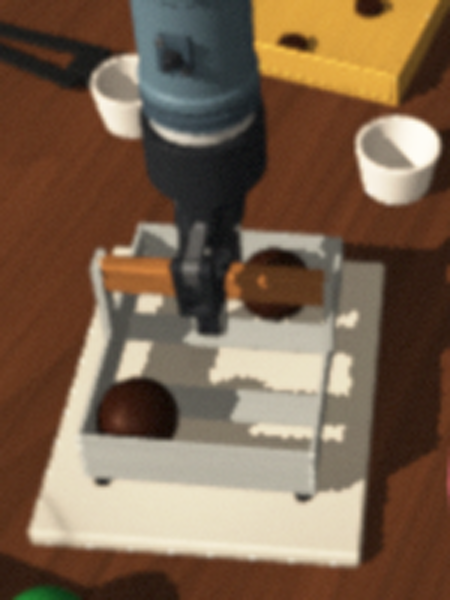

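Released, and the sieve stands on the slab. Now I retreat straight up, then back toward the robot's right.

Request:
drive_tool([
  [0.3,0,0,-0.004,0],
  [0.3,0,0,-0.01,0],
  [0.3,0,0,-0.02,0],
  [0.3,0,0,-0.025,0],
  [0.3,0,0,-0.025,0],
  [0.3,0,0,-0.025,0],
  [0.3,0,0,-0.015,0],
  [0.3,0,0,-0.005,0],
  [0.3,0.003,0.01,0,0],
  [0.3,0.006,0.02,0,0],
  [0.3,0.01,0.03,0,0],
  [0.3,0.01,0.035,0,0],
  [0.3,0.01,0.035,0,0],
  [0.3,0.01,0.035,0,0],
  [0.3,0.008,0.03,0,0],
  [0.3,0.006,0.02,0,0],
  [0.3,0.003,0.01,0,0],
  [0.3,0,0,0,0],
  [0.3,0,0,0,0],
  [0.3,0,0,0,0],
])

```text
t: 30.55
position: [598.4, 60.7, 234.6]
tool_rot: [-3.106, -0.464, 0.001]
ft_force: [0.5, -0.4, 0.3]
grip_width: 55.7
```

Run:
```python
from h import *
st()
f=grab('side'); save(f,'s14.png')
f=grab('top'); save(f,'t14.png'); crop(f,'t14c.png',195,140,315,250,6)
```

```text
30.55 [598.4  60.7 234.6] yaw 16.99 z [-9.e-04  9.e-04 -1.e+00] grip 55.71565820858493 F [ 0.5 -0.4  0.3] q7 [ 0.26  0.34 -0.52  1.69  0.18  1.16 -1.58] qv 0.004
```

View pics/s14.png

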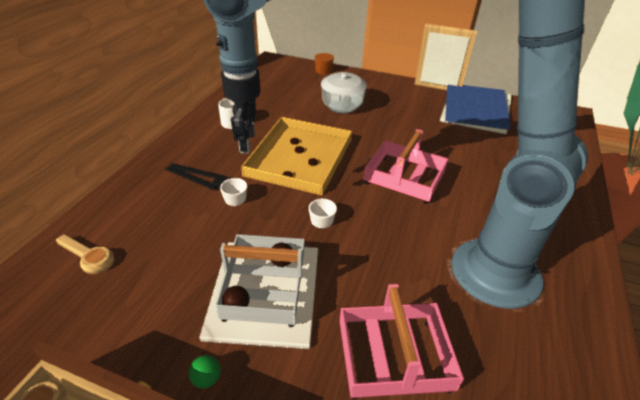

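View pics/t14.png

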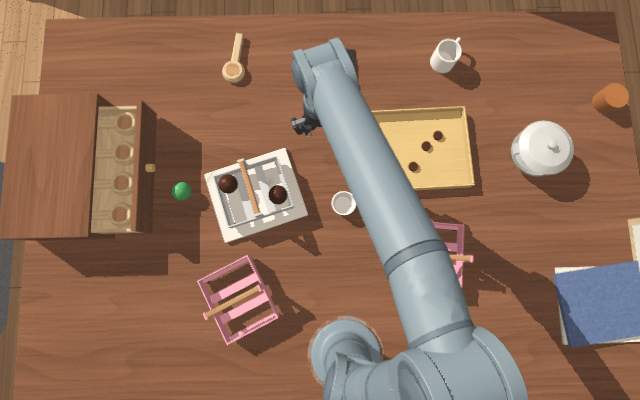

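View pics/t14c.png

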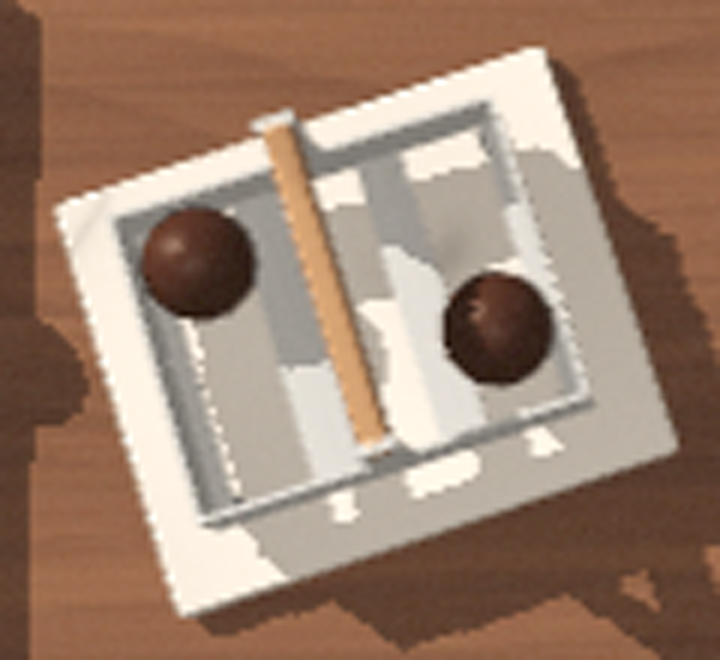

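```bash
python3 -c "
from h import *
print(robot.close_job())"
```

```text
the job is handed in; nothing more can be done
None
```

The job is done and handed in at about 30.6 s. I picked the steel sieve up by its handle, carried it over the brass tray and shook it side to side, level, with its feet about 57 mm above the table. All four coins fell through. I then set the sieve back on the slab, let go and moved the arm clear.

- **Coins and balls:** The last side picture shows all four coins in the tray. The sieve holds only the two balls, in their slots.
- **Sieve position:** I released it with the gripper within about 1 mm of the slab centre I had measured, about 0.5° off the slab's angle. In the last pictures it stands on its feet in the middle of the slab.
- **Ramekins:** Both are at the same pixels in the side picture as at the start, (233,191) and (322,213). The arm hid one of them in the last top picture, so that view could not confirm it.
- **Forces:** The tool force readings I took, mostly at the end of each move, were about 6 N or less, with the gripper clear at the end.

One check disagreed: estimates of the handle's angle before the grasp ranged from 19° to 21.5°. I gripped at 20.6° and the grasp held throughout.

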